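# Clamp a whetstone in the crank-driven stone holder

### The job

Clamp the whetstone in the stone holder ready for dressing: fit the loose crank fully down on the square shaft end and wind it clockwise, about three turns, until the sliding jaw has pushed the stone against the end stop and holds it firmly, but not so hard that the brittle stone cracks, and without forcing the crank. Then lift the crank off and set it down flat on the bench, clear of the holder. Move the jaw and the stone with the crank only, and leave the other things where they are.

Things in the scene. Friction and masses are not known exactly. Their poses are not given: they have to be found in the camera images.
- crank: Loose steel crank, 0.4 kg, socket down. Origin: underside centre of its boss (30 x 30 mm, 34 high plus 3 mm dome; sides along the crank's x and y). Socket in the boss, from below: 15.5 mm square, chamfered, 22 deep, sides along x and y. A flat arm, 18 wide, 9 thick, flush with the underside, runs along +x to the knob.
- crank_knob (a point): Middle of the crank's black knob: 60 mm from the boss axis along the crank's +x, 34 mm above its underside. The knob is an upright cylinder, diameter 22 mm, from 12 to 54 mm above the crank's underside; it spins freely on its pin, so a hand holding it need not turn while it goes round.
- holder: Grey stone holder, fixed, about 385 x 100 mm. Origin: on the bench right under the shaft axis; the bed with two steel ways (tops 28 mm up) runs along its +x for 340 mm. Round the shaft is the gearcase (72 x 88 mm, 65 mm high with screw heads) with a steel bearing ring (56 mm wide) on which the fitted crank rests, its underside 66 mm above the bench.
- shaft_end (a point): Centre of the top of the upright square shaft end, 86 mm above the bench: 14 mm square, standing 20 mm out of the bearing ring, stepped in 1 mm at the tip. Its x and y lie along the square's sides and turn with the shaft; the crank fits in any quarter turn. Pushing or levering at the knob with much over 25 N forces the shaft.
- shaft (a joint): Shaft angle, rad, 0 at the start, growing clockwise from above (closing): 25 mm of jaw travel a turn, about 3 turns needed. A drag washer (0.3 N m, 5 N at the knob) holds it where it is left. Each 10 N of clamping adds 0.7 N tangentially at the knob; over 30 N at both ends of the stone is firm, over 80 N cracks it; sliding the stone along (2 to 4 N) is hardly felt.
- jaw: Sliding jaw plate, 92 mm wide, top 54 mm above the bench, black rubber face towards the stone, on stiff disc springs before the carriage that the screw drives. Origin: on the ways under the middle of its face; +x is the closing direction. Once the stone is tight the load rises about 75 N per mm of screw travel, that is 10 N per 2 mm of knob travel.
- stop: End stop bolted across the ways: a block 92 mm wide, top 62 mm above the bench at its bolts. Origin: on the ways under the block's front, which looks back to the jaw (-x). Before it stands a rubber-faced buffer plate on set screws, screwed out by hand and locked: its face is 12 to 18 mm ahead of the origin, exactly where is not measured.
- stone: Grey-green whetstone, about 45 x 130 x 22 mm, 0.3 to 0.5 kg, loose on the ways between jaw and stop, its length (own y) roughly along the bed. Origin: centre of its underside.
- jar: Small tub with blue lid, 47 mm wide, 46 mm high, a bystander on the bench; origin under its centre.
- nut: Steel flange nut, 38 mm wide, 19 mm high, a bystander; origin under its centre.
- disc: Flat abrasive disc, 125 mm diameter, 11 mm thick, a bystander; origin under its centre.

How it is judged (in metres and radians):
On the way, in this order (a step that is already met when the one before it is completed fails the run):
1. the crank sits fully down on the square shaft end (horizontal distance between crank and shaft_end below 0.004 m and z of crank in the frame of shaft_end below -0.016 m and angle between crank's own z axis and vertical below 0.12 rad), for 0.2 s.
2. with the crank still on, the shaft has been wound round and the stone is firmly held between jaw and end stop (all of step 1 and value of joint shaft above 14 rad and contact force between each of jaw, stop and stone above 30 N and angle between stone's own z axis and vertical below 0.06 rad and z of stone in the frame of holder below 0.032 m), for 0.3 s.
At the end, for the whole second after the job is handed in: The stone lies level on the ways, pressed by both jaw and end stop with more than 30 N; the crank rests flat on the bench (within 4 mm), its boss more than 110 mm and its knob more than 90 mm from the shaft (contact force between each of jaw, stop and stone above 30 N and angle between stone's own z axis and vertical below 0.06 rad and z of stone in the frame of holder below 0.032 m and height (world z) of crank below 0.004 m and angle between crank's own z axis and vertical below 0.08 rad and horizontal distance between crank and shaft_end above 0.11 m and horizontal distance between crank_knob and shaft_end above 0.09 m and linear speed of crank below 0.02 m/s and linear speed of stone below 0.01 m/s); the robot touches nothing.
It fails at once if the stone is squeezed with more than 80 N (contact force between any of jaw, stop and stone above 80 N).
It fails at once if the crank is forced: it loads the shaft end with more than 250 N (contact force between crank and holder above 250 N).
It fails at once if the fingers push the jaw, the end stop or the stone (more than 3 N) (contact force between the fingers and stone above 3 N or contact force between the fingers and jaw above 3 N or contact force between the fingers and stop above 3 N).
It fails at once if a bystander (tub, nut, disc) is moved by more than 20 mm (distance of any of jar, nut, disc from where it was at the start of the episode above 0.02 m).
It also fails if it takes over 72 s, if anything falls off the work surface, if the arm or the gripper's body presses on something with over 40 N, if the wrist force passes 120 N, or if a joint passes its speed limit or range.

### The arm

A 6-joint arm with a two-finger parallel gripper is mounted at the origin on a cart in front of the work surface, level with it; the furniture and walls round the work are solid. World frame = base frame: x ahead of the robot, y to its left, z up, the work surface at z = 0. Lengths are in mm, angles in degrees, forces in N, time in s.
With the tool pointing down it reaches from about 300 to 850 mm from the base axis. Payload 4.2 kg.
Tool frame: the origin (TCP) lies midway between the tips of the shut fingers; the grasp point (between the pads) lies 19 mm behind it (env.grip_point_offset is the distance from the TCP to the grasp point, in mm); z points along the fingers, x is the direction in which the jaws open and shut, and the axes are right-handed (so a half turn about z gives the same grasp; the last joint's range is limited). The gripper opens to 91 mm and grips with 3 to 60 N. Pads are 32 mm wide; open, the fingers measure 118 mm over their backs; the gripper's body (76 mm by 178 mm) begins 60 mm behind the grasp point.
Start: joints at [-67.895, 18.312, 89.639, -0, 72.044, -1.146], TCP at [226.988, -528.318, 213.976] pointing down, gripper open.
Joint ranges: [-177.97, 177.97], [-48.28, 115.42], [12.27, 149.76], [-77.06, 257.06], [2.81, 150.46], [-146.56, 146.56]. Speed limits (degrees/s): [147.25, 147.25, 180, 180, 180, 180].

### API

Orientations are given as [roll, pitch, yaw] about the fixed x, y, z axes, in that order (R = Rz(yaw) Ry(pitch) Rx(roll)).
In Python, from workcell import env gives the robot as it stands.
- The arm moves only by the shell command python3 -m pendant 'ROWS' [FORCE]. ROWS is JSON, a list of rows, each an object with "xyz": the shift along the tool's x, y, z in m, a list of three; "roll": the turn about the tool's z in degrees; "jaw": the closure, from 0 (fully open) to 1 (shut). A call has exactly 8 rows; each row is the pose to reach, as a shift and turn from the pose commanded when the call began, along the tool's axes at that moment; what a row does not reach only later rows make up. A row lasts 1/8 s, in which the tool goes at most 62.5 mm and 10.7 degrees, less where a joint would pass 70% of its speed; a pose out of reach is approached as far as the arm can. A call with a gripper value outside its range is refused whole. The fingers move at their own pace and stop on an object; FORCE is the grip in N (left out, the last holds). Time passes only in rows, so rows that repeat a pose let the fingers close, or fill a call up. It gives the time, the measured TCP pose, the force and the opening at its end, in the units of the state.
- env.state(): the state, without advancing time (a new reading comes with each control period).
- env.grab_frame(name): name is "scene" or "top" or "wrist"; returns (picture, depth): 420x560x3 uint8, blue, green, red; 420x560 float32, mm along the optical axis (not along the pixel's ray), 0 where there is no reading.
- env.camera_params(name): a dict with "camera_matrix" (3x3 intrinsics, pixels), "cam_to_world" (4x4, takes a point from camera to world coordinates); the wrist camera has in their place "hand_eye" (4x4, takes a point from camera to tool coordinates, whose origin is the TCP and whose axes are the tool frame's). Camera axes: x right, y up, looking along -z (the intrinsics and any distortion apply to the point x, -y, -z); pixel columns grow to the right and rows downward; lengths in mm; the calibration is good to about 2 mm. A picture is of the moment at which its call begins: read the wrist's pose just before it. camera_params takes no time and is no camera call.
- env.job_done(): hands the job in, once; it reports no verdict.
The state is a dict: "time_s": time; "qpos": joint angles; "qvel": joint speeds; "effort": joint torques, N m; "ee_pos": TCP position; "ee_rot": TCP orientation; "force": force on the tool from outside, world axes, zero at the start; "torque": the same for the moment, N m; "gripper_width": finger opening in mm.
Only numpy, scipy, OpenCV 4.12 (cv2) and the standard library are available. Lean on these libraries where they do the work, as an engineer would, in place of code of your own. Each camera call takes 0.05 s, during which the arm holds its last target. There are 200 camera calls.

## Working session

There is one attempt and no reset: what is moved stays moved. The work goes in short steps, Python scripts to look and compute and a shell command to move; the robot and the scene stay as the last step left them, time stands still between calls to the robot, and variables do not carry over. Pictures are saved under pics/ and viewed, about 8 in all and at most 12, crops included, and the job is handed in when it is done.

```bash
mkdir -p pics; ls; cat > h.py <<'E'
import numpy as np, cv2
from workcell import env
from scipy.spatial.transform import Rotation as R
def cloud(name):
    s=env.state(); img,d=env.grab_frame(name); p=env.camera_params(name); K=np.array(p["camera_matrix"])
    h,w=d.shape; u,v=np.meshgrid(np.arange(w),np.arange(h))
    P=np.stack([(u-K[0,2])/K[0,0]*d,-(v-K[1,2])/K[1,1]*d,-d,np.ones_like(d)],-1)
    if "cam_to_world" in p: T=np.array(p["cam_to_world"])
    else:
        T=np.eye(4);T[:3,:3]=R.from_euler('xyz',s["ee_rot"],degrees=True).as_matrix();T[:3,3]=s["ee_pos"];T=T@np.array(p["hand_eye"])
    W=(P@T.T)[...,:3]; W[d==0]=np.nan
    return img,W
E
python3 - <<'E'
from h import *
print(env.state()); 
for n in("top","scene"):
    print(n,{k:np.round(v,2).tolist() if not isinstance(v,dict) else v for k,v in env.camera_params(n).items()})
img,W=cloud("top"); np.save("top.npy",W); cv2.imwrite("pics/top.png",cv2.resize(img,(800,600)));cv2.imwrite("top_raw.png",img)
img,W=cloud("scene"); np.save("scene.npy",W); cv2.imwrite("pics/scene.png",cv2.resize(img,(800,600)))
E
```

```text
pics
{'time_s': 0.0, 'qpos': array([-6.78962464e+01,  1.83505763e+01,  8.97086658e+01, -5.47909903e-04,
        7.20433891e+01, -1.14597787e+00]), 'qvel': array([ 0.06954365,  0.01972073,  0.05574691, -0.04431392, -0.0339285 ,
       -0.06259681]), 'effort': array([-1.40004140e-03, -4.12478507e+01, -2.31973082e+01,  7.22318399e-02,
        4.56927123e-02, -1.72741925e-04]), 'ee_pos': array([ 226.77518411, -527.82115861,  213.1156489 ]), 'ee_rot': array([-1.79998468e+02,  1.02621102e-01, -6.67500978e+01]), 'force': array([ 1.23373555, -0.85602884, -1.29640805]), 'torque': array([0.01038313, 0.02887211, 0.02013427]), 'gripper_width': 90.73411086736746}
top {'camera_matrix': [[380.92, 0.0, 279.62], [0.0, 380.92, 206.51], [0.0, 0.0, 1.0]], 'cam_to_world': [[-0.02, 0.99, -0.16, 468.25], [-1.0, -0.02, -0.01, -57.41], [-0.01, 0.16, 0.99, 931.4], [0.0, 0.0, 0.0, 1.0]]}
scene {'camera_matrix': [[450.94, 0.0, 284.44], [0.0, 450.94, 211.93], [0.0, 0.0, 1.0]], 'cam_to_world': [[-0.84, 0.41, -0.36, 294.15], [-0.55, -0.63, 0.56, 466.58], [0.0, 0.66, 0.75, 826.83], [0.0, 0.0, 0.0, 1.0]]}
```

View pics/top.png

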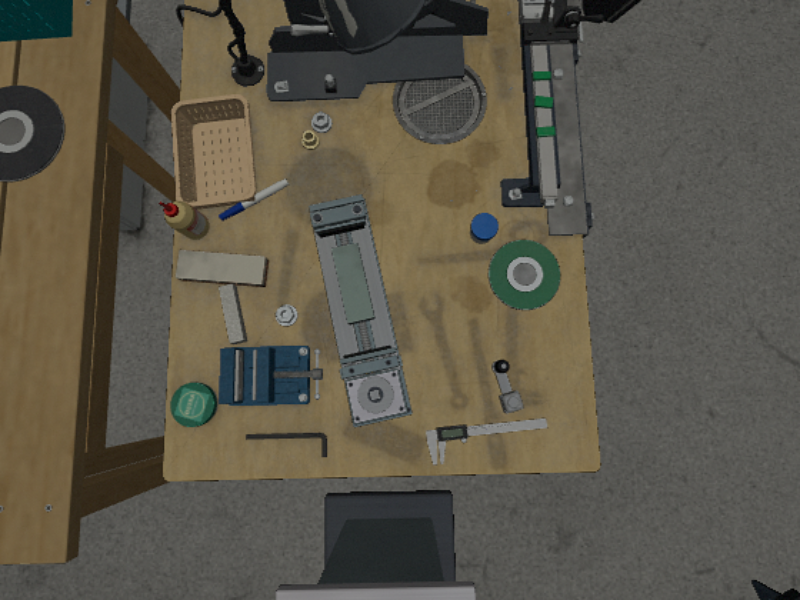

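View pics/scene.png

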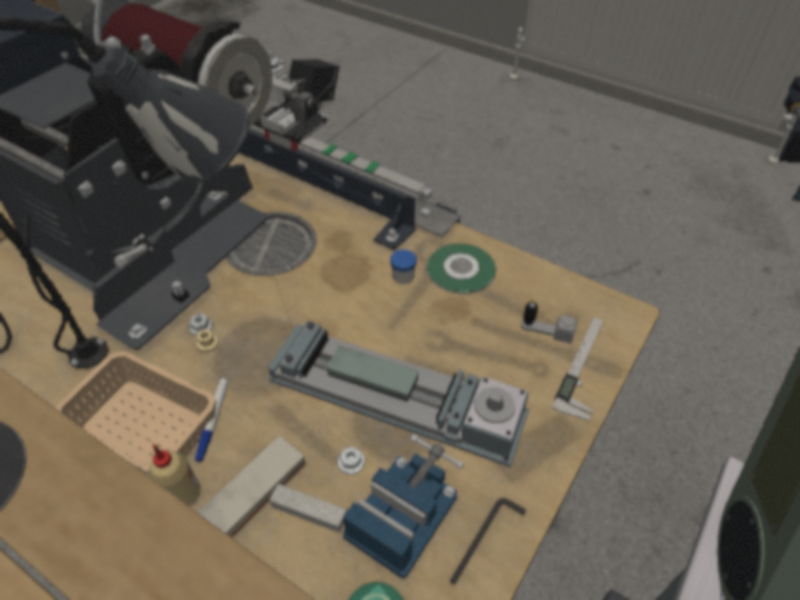

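The top view shows the crank with its boss at (511,401) and knob at (502,367), the shaft at (376,395), the jaw around (370,362), the stone at (352,283) and the stop at (338,212). The tub is at (484,226), the disc at (525,274) and the nut at (286,315). The scene view agrees.

```bash
python3 - <<'E'
from h import *
W=np.load("top.npy")
for n,(u,v) in dict(boss=(511,401),knob=(502,367),shaft=(376,395),jaw=(370,362),stone=(352,283),stop=(338,212),lamp=(375,25)).items():
    print(n,np.round(W[int(v*.7),int(u*.7)],1))
# clusters
b=W[int(401*.7),int(511*.7)]
M=(np.hypot(W[...,0]-b[0],W[...,1]-b[1])<100)&(W[...,2]>28)&(W[...,2]<80)
vs,us=np.nonzero(M)
n,l=cv2.connectedComponents(M.astype(np.uint8))
for i in range(1,n):
    P=W[l==i]; 
    if len(P)>8: print(len(P),np.round(np.median(P,0),1),np.round(np.nanmin(P,0)),np.round(np.nanmax(P,0)))
s=W[int(395*.7),int(376*.7)]
M=(np.hypot(W[...,0]-s[0],W[...,1]-s[1])<40)&(W[...,2]>77)
P=W[M];print("shaft",len(P),P.mean(0))
M=(np.hypot(W[...,0]-s[0],W[...,1]-s[1])<70)&(W[...,2]>57)&(W[...,2]<72)
P=W[M][:,:2].astype(np.float32);print("case",len(P),cv2.minAreaRect(P))
img=cv2.imread("top_raw.png")
a=cv2.resize(img[230:310,225:305],(400,400),interpolation=cv2.INTER_CUBIC);c=cv2.resize(img[230:310,310:390],(400,400),interpolation=cv2.INTER_CUBIC)
cv2.imwrite("pics/crop1.png",np.hstack([a,c]))
E
```

```text
boss [ 440.7 -224.2   38.9]
knob [ 495.1 -210.1   57.6]
shaft [455.4 -10.9  84.3]
jaw [506.9  -1.   55.1]
stone [636.6  28.2  50.1]
stop [759.   51.   52.5]
lamp [904.7 -29.6 328.7]
79 [ 495.1 -210.1   52. ] [ 486. -223.   29.] [ 505. -202.   58.]
160 [ 438.2 -227.7   33.5] [ 422. -244.   28.] [ 454. -212.   41.]
shaft 42 [455.34013731  -8.67933421  86.21844147]
case 1187 ((468.0322570800781, -5.852428436279297), (102.60839080810547, 87.36823272705078), 11.511910438537598)
```

View pics/crop1.png

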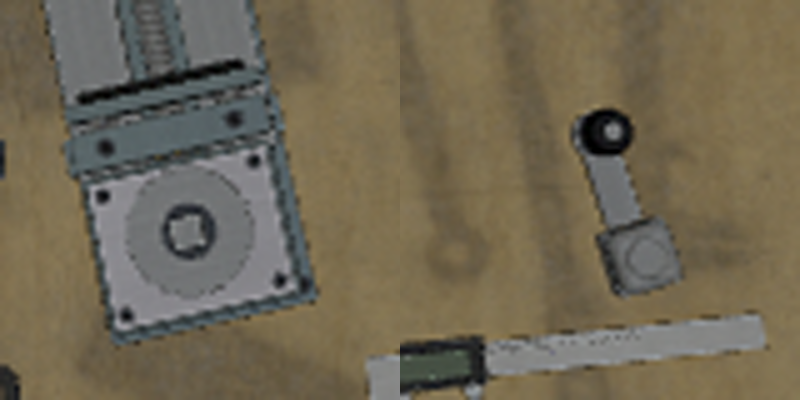

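The crop shows the shaft square near (190,231), nearly aligned with the holder. The crank's knob is at (606,132) and its boss at (641,258), so its yaw is about 15°. Next I'll work out the move to a wrist view above the shaft.

```bash
cat >> h.py <<'E'
def rel(target,yaw=None):
    "shift in current tool axes (mm) from measured pose to target world xyz, plus roll"
    s=env.state(); M=R.from_euler('xyz',s["ee_rot"],degrees=True).as_matrix()
    r=M.T@(np.array(target)-s["ee_pos"]); 
    print("rel",np.round(r,1),"roll",None if yaw is None else round(((s["ee_rot"][2]-yaw+180)%360)-180,1))
E
python3 - <<'E'
from h import *
p=env.camera_params("wrist");print({k:np.round(v,3).tolist() for k,v in p.items()})
# TCP pose so the camera's axis aims at the shaft, yaw -75
H=np.array(p["hand_eye"]);yaw=-75
M=R.from_euler('xyz',[180,0,yaw],degrees=True).as_matrix()
print("cam offset world",M@H[:3,3],"axis",M@(-H[:3,2]))
rel([455,-9,250],yaw)
E
```

```text
{'camera_matrix': [[360.591, 0.0, 280.352], [0.0, 360.591, 209.952], [0.0, 0.0, 1.0]], 'hand_eye': [[1.0, -0.0, -0.001, -0.608], [-0.0, -0.956, -0.294, -84.416], [-0.001, 0.294, -0.956, -171.351], [0.0, 0.0, 0.0, 1.0]]}
cam offset world [ 81.38271334  22.43571137 171.35119699] axis [-0.28370244 -0.07674677 -0.95583621]
rel [-386.8 -414.5  -36.2] roll 8.2
```

```bash
python3 -m pendant '[{"xyz":[-0.05,-0.052,0.002],"roll":8.2,"jaw":0},{"xyz":[-0.1,-0.104,0.004],"roll":8.2,"jaw":0},{"xyz":[-0.15,-0.156,0.006],"roll":8.2,"jaw":0},{"xyz":[-0.193,-0.207,0.007],"roll":8.2,"jaw":0},{"xyz":[-0.235,-0.25,0.009],"roll":8.2,"jaw":0},{"xyz":[-0.28,-0.30,0.011],"roll":8.2,"jaw":0},{"xyz":[-0.322,-0.345,0.012],"roll":8.2,"jaw":0},{"xyz":[-0.365,-0.39,0.014],"roll":8.2,"jaw":0}]'; python3 -c "
from h import *
rel([455,-9,200],-75)"
```

```text
time_s: 1.1
ee_pos: [428.0, -68.6, 200.9]
ee_rot: [-180.0, -0.0, -74.9]
force: [1.1, -1.1, -0.5]
gripper_width: 91.2
rel [-50.6 -41.6   0.8] roll 0.1
```

```bash
python3 -m pendant '[{"xyz":[-0.022,-0.025,0],"roll":0,"jaw":0},{"xyz":[-0.022,-0.025,0],"roll":0,"jaw":0},{"xyz":[-0.022,-0.025,0],"roll":0,"jaw":0},{"xyz":[-0.022,-0.025,0],"roll":0,"jaw":0},{"xyz":[-0.022,-0.025,0],"roll":0,"jaw":0},{"xyz":[-0.022,-0.025,0],"roll":0,"jaw":0},{"xyz":[-0.022,-0.025,0],"roll":0,"jaw":0},{"xyz":[-0.022,-0.025,0],"roll":0,"jaw":0}]'; python3 - <<'E'
from h import *
img,W=cloud("wrist"); np.save("w1.npy",W); cv2.imwrite("w1.png",img)
print(env.state()["ee_pos"],env.state()["ee_rot"])
M=(W[...,2]>80)&(W[...,2]<92)&(np.hypot(W[...,0]-455,W[...,1]+9)<25)
P=W[M];print(len(P),P.mean(0),P.min(0),P.max(0)); print(cv2.minAreaRect(P[:,:2].astype(np.float32)))
vs,us=np.nonzero(M);print(us.min(),us.max(),vs.min(),vs.max())
cu,cv=int(us.mean()),int(vs.mean())
cv2.imwrite("pics/w1.png",cv2.resize(img[max(0,cv-100):cv+100,cu-130:cu+130],None,fx=3,fy=3,interpolation=cv2.INTER_CUBIC)); print(cu,cv)
M=(W[...,2]>63)&(W[...,2]<69)&(np.hypot(W[...,0]-455,W[...,1]+9)<27)
print("ring",np.median(W[M],0),W[M].mean(0))
M=(np.hypot(W[...,0]-455,W[...,1]+9)<75)&(W[...,2]>57)&(W[...,2]<72)
P=W[M][:,:2].astype(np.float32);print("case",len(P),cv2.minAreaRect(P))
E
```

```text
time_s: 2.1
ee_pos: [446.0, -42.9, 200.9]
ee_rot: [-180.0, -0.0, -75.0]
force: [0.3, 0.4, 0.2]
gripper_width: 90.9
[446.01919115 -42.87365579 200.93707194] [-1.79996332e+02 -5.92153643e-03 -7.49531610e+01]
315 [456.6285593   -8.46880869  85.97492041] [447.98197401 -16.00933014  80.55693101] [463.86537511  -0.5838841   88.36231972]
((455.9423828125, -8.593526840209961), (14.406929016113281, 13.72016429901123), 12.28306770324707)
235 252 174 192
243 182
ring [456.83392886  -9.22194832  66.55573739] [455.91568938  -8.92898859  66.55940647]
case 7371 ((460.8533935546875, -7.504241943359375), (87.27945709228516, 87.64262390136719), 11.114167213439941)
```

View pics/w1.png

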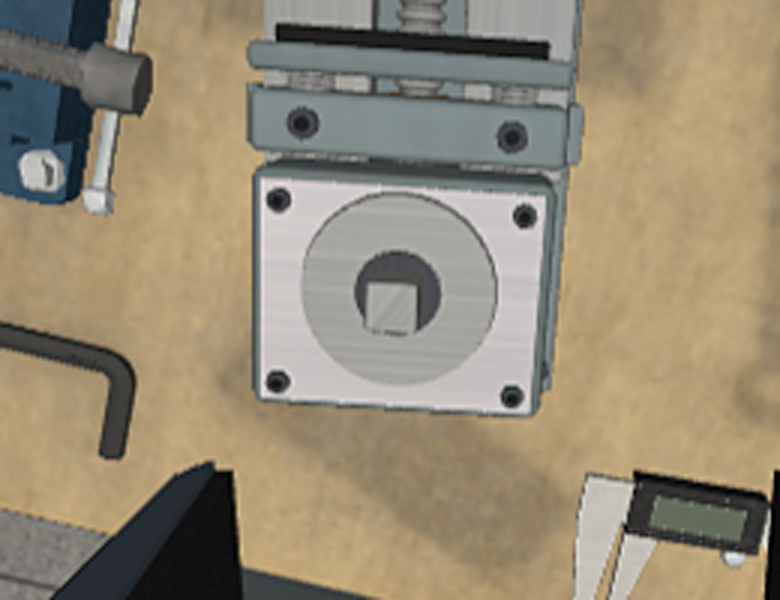

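The view shows the square end at crop (391,307) with its sides level, so its yaw is about 13–15°. It is roughly aligned with the tool yaw of -75. The shaft centre is about (456,-8.7). Now the crank.

```bash
python3 -m pendant '[{"xyz":[0.045,0.014,0.01],"roll":0,"jaw":0},{"xyz":[0.09,0.028,0.025],"roll":0,"jaw":0},{"xyz":[0.135,0.042,0.045],"roll":0,"jaw":0},{"xyz":[0.177,0.056,0.06],"roll":0,"jaw":0},{"xyz":[0.177,0.056,0.06],"roll":0,"jaw":0},{"xyz":[0.177,0.056,0.06],"roll":0,"jaw":0},{"xyz":[0.177,0.056,0.06],"roll":0,"jaw":0},{"xyz":[0.177,0.056,0.06],"roll":0,"jaw":0}]'; python3 - <<'E'
from h import *
img,W=cloud("wrist"); np.save("w2.npy",W); cv2.imwrite("w2.png",img)
b=(438,-228)
D=np.hypot(W[...,0]-b[0],W[...,1]-b[1])
M=(W[...,2]>31)&(W[...,2]<42)&(D<30)
P=W[M];rb=cv2.minAreaRect(P[:,:2].astype(np.float32));print("boss",len(P),P.mean(0),rb)
M2=(W[...,2]>50)&(W[...,2]<60)&(D<100); P=W[M2];print("knobtop",len(P),P.mean(0),cv2.minEnclosingCircle(P[:,:2].astype(np.float32)))
M3=(W[...,2]>6)&(W[...,2]<12)&(D>22)&(D<48)&(W[...,0]>b[0]); P=W[M3];print("arm",len(P),P.mean(0),cv2.minAreaRect(P[:,:2].astype(np.float32)))
vs,us=np.nonzero(M|M2);cu,cv=int(us.mean()),int(vs.mean());print(cu,cv)
y0=max(0,cv-100);cv2.imwrite("pics/w2.png",cv2.resize(img[y0:y0+200,cu-130:cu+130],None,fx=3,fy=3,interpolation=cv2.INTER_CUBIC))
# shaft square angle from colour edges in w1 : depth mask, unit: world
W1=np.load("w1.npy");M=(W1[...,2]>84.5)&(W1[...,2]<89)&(np.hypot(W1[...,0]-456,W1[...,1]+9)<14);P=W1[M];print("sq",len(P),P.mean(0),cv2.minAreaRect(P[:,:2].astype(np.float32)))
E
```

```text
time_s: 3.15
ee_pos: [438.3, -227.5, 141.5]
ee_rot: [-180.0, -0.0, -74.9]
force: [-0.2, -0.6, 0.9]
gripper_width: 91.0
boss 1091 [ 439.32409641 -229.0375382    34.68998689] ((438.5687255859375, -229.0126495361328), (27.93175506591797, 28.014829635620117), 16.21080780029297)
knobtop 622 [ 496.21838059 -212.99448027   53.71173308] ((495.9810791015625, -213.31185913085938), 10.207162857055664)
arm 594 [ 470.63474124 -220.50724153    9.36949089] ((470.651123046875, -220.2289276123047), (27.47663688659668, 17.861867904663086), 15.488794326782227)
282 181
sq 285 [456.20280507  -8.40562037  86.35193767] ((455.9423828125, -8.593526840209961), (14.406929016113281, 13.72016429901123), 12.28306770324707)
```

View pics/w2.png

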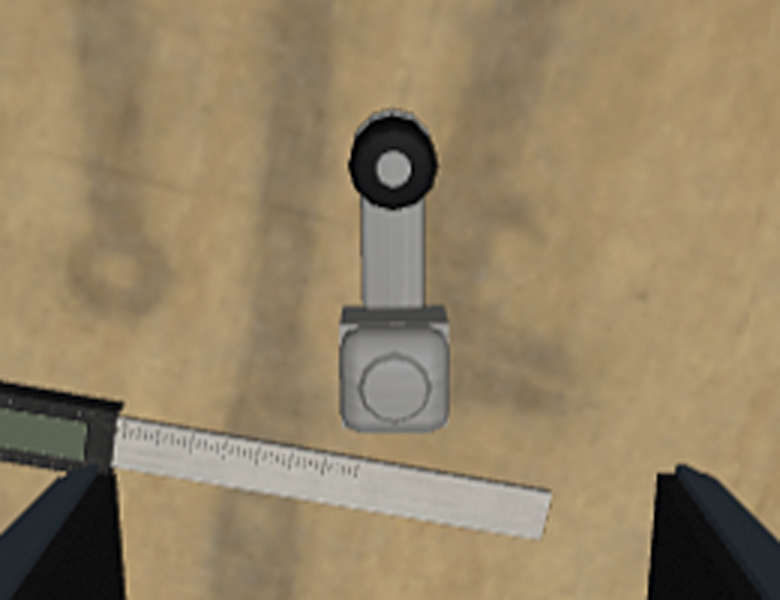

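The view shows the boss at (395,380) and the knob at (393,163), with the crank aligned to the image. The caliper lies just behind the boss, so I'll check its height and clearance.

```bash
python3 - <<'E'
from h import *
W=np.load("w2.npy");c=np.array([438.5,-229.1]);a=np.radians(15.3);ex=np.array([np.cos(a),np.sin(a)]);ey=np.array([-ex[1],ex[0]])
d=W[...,:2]-c;X=d@ex;Y=d@ey
for y in (-40,-30,-20,20,30,40):
    for x0 in range(-34,-8,4):
        m=(abs(Y-y)<4)&(abs(X-x0)<2); print(np.round(np.nanmax(W[...,2][m]),1) if m.any() else None,end=" ")
    print(y)
rel([438.8,-229.0,8],-74.6)
E
```

```text
2.8 2.2 2.0 2.0 1.6 198.2 198.9 -40
2.0 1.9 1.7 1.8 1.7 2.0 1.7 -30
1.7 2.1 1.8 2.5 1.8 2.2 2.0 -20
9.6 9.3 2.4 1.9 2.0 2.9 1.8 20
9.2 9.4 9.4 2.1 2.1 2.2 2.0 30
9.7 9.3 8.8 1.8 2.0 2.5 1.8 40
rel [ 1.500e+00 -1.000e-01  1.334e+02] roll -0.3
```

```bash
python3 -m pendant '[{"xyz":[0.0015,0,0.04],"roll":-0.3,"jaw":0.35},{"xyz":[0.0015,0,0.08],"roll":-0.3,"jaw":0.35},{"xyz":[0.0015,0,0.11],"roll":-0.3,"jaw":0.35},{"xyz":[0.0015,0,0.125],"roll":-0.3,"jaw":0.35},{"xyz":[0.0015,0,0.133],"roll":-0.3,"jaw":0.35},{"xyz":[0.0015,0,0.133],"roll":-0.3,"jaw":0.35},{"xyz":[0.0015,0,0.133],"roll":-0.3,"jaw":0.8},{"xyz":[0.0015,0,0.133],"roll":-0.3,"jaw":1}]' 45
python3 -m pendant '[{"xyz":[0,0,0],"roll":0,"jaw":1},{"xyz":[0,0,0],"roll":0,"jaw":1},{"xyz":[0,0,0],"roll":0,"jaw":1},{"xyz":[0,0,-0.01],"roll":0,"jaw":1},{"xyz":[0,0,-0.05],"roll":0,"jaw":1},{"xyz":[0,0,-0.1],"roll":0,"jaw":1},{"xyz":[0,0,-0.13],"roll":0,"jaw":1},{"xyz":[0,0,-0.13],"roll":0,"jaw":1}]'
python3 - <<'E'
from h import *
s=env.state();print(s["ee_pos"],s["ee_rot"],s["force"])
img,W=cloud("wrist"); np.save("w3.npy",W); cv2.imwrite("w3.png",img)
z=s["ee_pos"][2]
D=np.hypot(W[...,0]-s["ee_pos"][0],W[...,1]-s["ee_pos"][1])
M=(W[...,2]>z+38)&(W[...,2]<z+55)&(D>45)&(D<80)
P=W[M];print("knob",len(P),P.mean(0),cv2.minEnclosingCircle(P[:,:2].astype(np.float32)))
E
```

```text
time_s: 4.2
ee_pos: [438.8, -230.1, 8.7]
ee_rot: [-179.9, -0.1, -74.7]
force: [-0.1, -0.1, 0.6]
gripper_width: 42.5
time_s: 5.2
ee_pos: [439.4, -230.4, 139.8]
ee_rot: [-179.8, -0.2, -74.6]
force: [0.6, 0.6, -4.5]
gripper_width: 29.4
[ 439.39983903 -230.4252539   139.82813181] [-179.79845679   -0.20963663  -74.64751138] [ 0.57251578  0.61407021 -4.54334639]
knob 2576 [ 497.84065465 -213.42663651  184.88099943] ((496.66180419921875, -213.76551818847656), 10.812215805053711)
```

```bash
python3 -m pendant '[{"xyz":[-0.03,-0.01,0],"roll":1.3,"jaw":1},{"xyz":[-0.07,-0.024,0],"roll":1.3,"jaw":1},{"xyz":[-0.11,-0.038,0],"roll":1.3,"jaw":1},{"xyz":[-0.15,-0.052,0],"roll":1.3,"jaw":1},{"xyz":[-0.185,-0.066,0],"roll":1.3,"jaw":1},{"xyz":[-0.2093,-0.0748,0],"roll":1.3,"jaw":1},{"xyz":[-0.2093,-0.0748,0],"roll":1.3,"jaw":1},{"xyz":[-0.2093,-0.0748,0],"roll":1.3,"jaw":1}]'
python3 - <<'E'
from h import *
rel([456,-8.7,103],-76)
s=env.state();z=s["ee_pos"][2]
img,W=cloud("wrist"); cv2.imwrite("w4.png",img)
D=np.hypot(W[...,0]-s["ee_pos"][0],W[...,1]-s["ee_pos"][1])
M=(W[...,2]>z+42)&(W[...,2]<z+50)&(D>40)&(D<80)
P=W[M];k=np.array(cv2.minEnclosingCircle(P[:,:2].astype(np.float32))[0]);d=k-s["ee_pos"][:2];print("knob",len(P),np.median(P[:,2])-z,d,np.hypot(*d),np.degrees(np.arctan2(d[1],d[0])))
E
```

```text
time_s: 6.25
ee_pos: [453.9, -8.5, 136.5]
ee_rot: [179.8, 0.0, -75.9]
force: [-0.4, -0.7, -3.6]
gripper_width: 29.7
rel [ 0.8 -2.  33.5] roll 0.1
knob 2308 45.230174064828475 [58.18374949 15.41808807] 60.191910952499974 14.841669877150782
```

```bash
python3 -m pendant '[{"xyz":[0.0008,-0.002,0.01],"roll":0,"jaw":1},{"xyz":[0.0008,-0.002,0.02],"roll":0,"jaw":1},{"xyz":[0.0008,-0.002,0.03],"roll":0,"jaw":1},{"xyz":[0.0008,-0.002,0.038],"roll":0,"jaw":1},{"xyz":[0.0008,-0.002,0.038],"roll":0,"jaw":1},{"xyz":[0.0008,-0.002,0.038],"roll":0,"jaw":1},{"xyz":[0.0008,-0.002,0.038],"roll":0,"jaw":1},{"xyz":[0.0008,-0.002,0.038],"roll":0,"jaw":1}]'
python3 - <<'E'
from h import *
rel([456,-8.7,88],-76)
E
```

```text
time_s: 7.3
ee_pos: [457.3, -8.4, 100.2]
ee_rot: [-180.0, -0.0, -75.9]
force: [0.7, 0.9, -3.6]
gripper_width: 30.1
rel [-0.   1.4 12.2] roll 0.1
```

```bash
python3 -m pendant '[{"xyz":[0,0.0008,0.002],"roll":0,"jaw":1},{"xyz":[0,0.0008,0.004],"roll":0,"jaw":1},{"xyz":[0,0.0008,0.006],"roll":0,"jaw":1},{"xyz":[0,0.0008,0.007],"roll":0,"jaw":1},{"xyz":[0,0.0008,0.008],"roll":0,"jaw":1},{"xyz":[0,0.0008,0.009],"roll":0,"jaw":1},{"xyz":[0,0.0008,0.01],"roll":0,"jaw":1},{"xyz":[0,0.0008,0.01],"roll":0,"jaw":1}]'

```

```text
time_s: 8.3
ee_pos: [456.3, -8.6, 89.8]
ee_rot: [180.0, -0.0, -75.9]
force: [0.1, 0.2, -3.6]
gripper_width: 29.6
```

```bash
python3 -m pendant '[{"xyz":[0,0,0.002],"roll":0,"jaw":1},{"xyz":[0,0,0.004],"roll":0,"jaw":1},{"xyz":[0,0,0.006],"roll":0,"jaw":1},{"xyz":[0,0,0.008],"roll":0,"jaw":1},{"xyz":[0,0,0.010],"roll":0,"jaw":1},{"xyz":[0,0,0.012],"roll":0,"jaw":1},{"xyz":[0,0,0.0135],"roll":0,"jaw":1},{"xyz":[0,0,0.0135],"roll":0,"jaw":1}]'

```

```text
time_s: 9.3
ee_pos: [456.3, -8.6, 76.3]
ee_rot: [180.0, -0.0, -75.9]
force: [0.3, 0.3, -2.9]
gripper_width: 29.5
```

```bash
python3 -m pendant '[{"xyz":[0,0,0.001],"roll":0,"jaw":1},{"xyz":[0,0,0.0015],"roll":0,"jaw":1},{"xyz":[0,0,0.0015],"roll":0,"jaw":0.3},{"xyz":[0,0,0.0015],"roll":0,"jaw":0.3},{"xyz":[0,0,0.0015],"roll":0,"jaw":0.3},{"xyz":[0,0,-0.010],"roll":0,"jaw":0.3},{"xyz":[0,0,-0.035],"roll":0,"jaw":0.3},{"xyz":[0,0,-0.06],"roll":0,"jaw":0.3}]'
python3 - <<'E'
from h import *
img,W=cloud("wrist"); cv2.imwrite("w5.png",img)
c=np.array([456.,-8.7]);D=np.hypot(W[...,0]-c[0],W[...,1]-c[1])
M=(W[...,2]>92)&(W[...,2]<107)&(D<24);P=W[M];print("boss",len(P),P.mean(0),np.median(P[:,2]))
M=(W[...,2]>112)&(W[...,2]<126)&(D>40)&(D<80);P=W[M];k=np.array(cv2.minEnclosingCircle(P[:,:2].astype(np.float32))[0]);d=k-c;print("knob",len(P),k,np.median(P[:,2]),np.hypot(*d),np.degrees(np.arctan2(d[1],d[0])))
s=env.state();print(s["ee_pos"],s["force"],s["gripper_width"])
rel([*k,150])
E
```

```text
time_s: 10.3
ee_pos: [456.5, -8.6, 137.8]
ee_rot: [-180.0, -0.0, -76.0]
force: [0.9, 0.7, -0.6]
gripper_width: 63.6
boss 2024 [458.57627876  -7.50136878  99.95967199] 99.99479465389565
knob 1229 [514.13317871   6.60105991] 119.60292899145455 60.11313418478904 14.74619442361276
[458.79683457  -8.68670252 140.95876051] [ 0.83065496 -0.60191362  0.91408639] 63.95922373039199
rel [ -1.4 -57.5  -8.6] roll None
```

Crank seated: the knob top reads 119.6 mm, expected 120. Moving to the knob.

```bash
python3 -m pendant '[{"xyz":[0,-0.025,0],"roll":0,"jaw":0.3},{"xyz":[-0.0005,-0.05,0],"roll":0,"jaw":0.3},{"xyz":[-0.0005,-0.06,0],"roll":0,"jaw":0.3},{"xyz":[-0.0005,-0.06,0.015],"roll":0,"jaw":0.3},{"xyz":[-0.0005,-0.06,0.035],"roll":0,"jaw":0.3},{"xyz":[-0.0005,-0.06,0.05],"roll":0,"jaw":0.3},{"xyz":[-0.0005,-0.06,0.055],"roll":0,"jaw":0.3},{"xyz":[-0.0005,-0.06,0.055],"roll":0,"jaw":0.6}]' 25
python3 -m pendant '[{"xyz":[0,0,0],"roll":0,"jaw":1},{"xyz":[0,0,0],"roll":0,"jaw":1},{"xyz":[0,0,0],"roll":0,"jaw":1},{"xyz":[0,0,0],"roll":0,"jaw":1},{"xyz":[0,0,0],"roll":0,"jaw":1},{"xyz":[0,0,0],"roll":0,"jaw":1},{"xyz":[0,0,0],"roll":0,"jaw":1},{"xyz":[0,0,0],"roll":0,"jaw":1}]'
```

```text
time_s: 11.35
ee_pos: [514.2, 6.4, 81.2]
ee_rot: [180.0, 0.0, -76.0]
force: [-0.2, -0.0, -0.3]
gripper_width: 56.6
time_s: 12.35
ee_pos: [514.7, 6.4, 81.6]
ee_rot: [-180.0, -0.0, -76.0]
force: [0.4, 0.6, 2.3]
gripper_width: 21.4
```

```bash
python3 - <<'E'
from h import *
for b0 in (0,120,240):
    b=np.radians(b0+15*np.arange(1,9));a=np.radians(b0)
    print(b0,[[float(x) for x in np.round([.06*(np.sin(t)-np.sin(a)),.06*(np.cos(a)-np.cos(t))],4)] for t in b])
W=np.load("top.npy");s=np.array([456,-8.7]);a=np.radians(12);e=np.array([np.cos(a),np.sin(a)])
d=W[...,:2]-s;X=d@e;Y=d@np.array([-e[1],e[0]])
for y0 in (-12,0,12):
  m=(abs(Y-y0)<3)&(X>30)&(X<350)
  o=np.argsort(X[m]);print(y0,[(int(x),int(z)) for x,z in zip(X[m][o],W[...,2][m][o])][::3])
E
```

```text
0 [[0.0155, 0.002], [0.03, 0.008], [0.0424, 0.0176], [0.052, 0.03], [0.058, 0.0445], [0.06, 0.06], [0.058, 0.0755], [0.052, 0.09]]
120 [[-0.0095, 0.0124], [-0.022, 0.022], [-0.0364, 0.028], [-0.052, 0.03], [-0.0675, 0.028], [-0.082, 0.022], [-0.0944, 0.0124], [-0.1039, 0.0]]
240 [[-0.006, -0.0145], [-0.008, -0.03], [-0.006, -0.0455], [-0.0, -0.06], [0.0095, -0.0724], [0.022, -0.082], [0.0364, -0.088], [0.052, -0.09]]
-12 [(30, 60), (35, 42), (37, 52), (39, 51), (41, 50), (44, 53), (47, 50), (49, 54), (51, 50), (56, 9), (58, 55), (59, 52), (61, 54), (63, 56), (67, 50), (69, 52), (75, 10), (78, 9), (81, 8), (85, 13), (88, 9), (91, 8), (95, 9), (98, 10), (101, 8), (105, 9), (108, 8), (112, 10), (115, 8), (118, 7), (120, 30), (121, 8), (122, 9), (124, 51), (127, 51), (130, 52), (133, 47), (135, 50), (139, 53), (142, 49), (145, 52), (147, 49), (150, 48), (152, 47), (154, 49), (157, 49), (161, 50), (164, 50), (166, 48), (169, 50), (172, 51), (175, 48), (177, 51), (179, 48), (184, 48), (187, 48), (189, 50), (192, 49), (196, 49), (198, 51), (200, 51), (204, 48), (206, 50), (209, 50), (211, 4
[... 2095 characters left out ...]
2, 50), (156, 47), (157, 53), (160, 49), (164, 51), (166, 52), (169, 49), (172, 50), (175, 49), (177, 51), (179, 51), (182, 50), (185, 51), (188, 49), (190, 47), (193, 53), (196, 50), (199, 50), (202, 49), (205, 47), (209, 52), (211, 49), (214, 49), (217, 49), (220, 47), (222, 49), (224, 51), (229, 52), (232, 50), (234, 50), (238, 47), (242, 49), (244, 49), (246, 50), (250, 48), (258, 29), (262, 11), (265, 31), (268, 28), (270, 10), (272, 30), (275, 10), (277, 33), (278, 40), (278, 10), (279, 50), (281, 52), (284, 54), (287, 53), (291, 53), (292, 42), (294, 52), (297, 53), (300, 53), (302, 54), (306, 53), (308, 55), (310, 57), (314, 55), (326, 28), (327, 32), (331, 36), (334, 33), (337, 34)]
```

```bash
python3 -m pendant '[{"xyz":[0.0155,0.002,0],"roll":0,"jaw":1},{"xyz":[0.03,0.008,0],"roll":0,"jaw":1},{"xyz":[0.0424,0.0176,0],"roll":0,"jaw":1},{"xyz":[0.052,0.03,0],"roll":0,"jaw":1},{"xyz":[0.058,0.0445,0],"roll":0,"jaw":1},{"xyz":[0.06,0.06,0],"roll":0,"jaw":1},{"xyz":[0.058,0.0755,0],"roll":0,"jaw":1},{"xyz":[0.052,0.09,0],"roll":0,"jaw":1}]'
```

```text
time_s: 13.35
ee_pos: [442.5, -67.1, 81.9]
ee_rot: [-179.6, -0.2, -76.0]
force: [6.5, 2.2, -3.3]
gripper_width: 21.8
```

```bash
python3 -m pendant '[{"xyz":[-0.0095,0.0124,0],"roll":0,"jaw":1},{"xyz":[-0.022,0.022,0],"roll":0,"jaw":1},{"xyz":[-0.0364,0.028,0],"roll":0,"jaw":1},{"xyz":[-0.052,0.03,0],"roll":0,"jaw":1},{"xyz":[-0.0675,0.028,0],"roll":0,"jaw":1},{"xyz":[-0.082,0.022,0],"roll":0,"jaw":1},{"xyz":[-0.0944,0.0124,0],"roll":0,"jaw":1},{"xyz":[-0.1039,0,0],"roll":0,"jaw":1}]'
```

```text
time_s: 14.35
ee_pos: [412.4, 32.5, 81.4]
ee_rot: [179.6, -0.2, -75.8]
force: [-4.3, -9.9, 7.8]
gripper_width: 21.5
```

```bash
python3 -m pendant '[{"xyz":[-0.006,-0.0145,0],"roll":0,"jaw":1},{"xyz":[-0.008,-0.03,0],"roll":0,"jaw":1},{"xyz":[-0.006,-0.0455,0],"roll":0,"jaw":1},{"xyz":[0,-0.06,0],"roll":0,"jaw":1},{"xyz":[0.0095,-0.0724,0],"roll":0,"jaw":1},{"xyz":[0.022,-0.082,0],"roll":0,"jaw":1},{"xyz":[0.0364,-0.088,0],"roll":0,"jaw":1},{"xyz":[0.052,-0.09,0],"roll":0,"jaw":1}]'
python3 -m pendant '[{"xyz":[0.0155,0.002,0],"roll":0,"jaw":1},{"xyz":[0.03,0.008,0],"roll":0,"jaw":1},{"xyz":[0.0424,0.0176,0],"roll":0,"jaw":1},{"xyz":[0.052,0.03,0],"roll":0,"jaw":1},{"xyz":[0.058,0.0445,0],"roll":0,"jaw":1},{"xyz":[0.06,0.06,0],"roll":0,"jaw":1},{"xyz":[0.058,0.0755,0],"roll":0,"jaw":1},{"xyz":[0.052,0.09,0],"roll":0,"jaw":1}]'
python3 -m pendant '[{"xyz":[-0.0095,0.0124,0],"roll":0,"jaw":1},{"xyz":[-0.022,0.022,0],"roll":0,"jaw":1},{"xyz":[-0.0364,0.028,0],"roll":0,"jaw":1},{"xyz":[-0.052,0.03,0],"roll":0,"jaw":1},{"xyz":[-0.0675,0.028,0],"roll":0,"jaw":1},{"xyz":[-0.082,0.022,0],"roll":0,"jaw":1},{"xyz":[-0.0944,0.0124,0],"roll":0,"jaw":1},{"xyz":[-0.1039,0,0],"roll":0,"jaw":1}]'
python3 -m pendant '[{"xyz":[-0.006,-0.0145,0],"roll":0,"jaw":1},{"xyz":[-0.008,-0.03,0],"roll":0,"jaw":1},{"xyz":[-0.006,-0.0455,0],"roll":0,"jaw":1},{"xyz":[0,-0.06,0],"roll":0,"jaw":1},{"xyz":[0.0095,-0.0724,0],"roll":0,"jaw":1},{"xyz":[0.022,-0.082,0],"roll":0,"jaw":1},{"xyz":[0.0364,-0.088,0],"roll":0,"jaw":1},{"xyz":[0.052,-0.09,0],"roll":0,"jaw":1}]'
```

```text
time_s: 15.35
ee_pos: [514.3, 7.3, 81.5]
ee_rot: [180.0, 0.2, -76.1]
force: [-2.0, 7.4, 4.5]
gripper_width: 21.5
time_s: 16.35
ee_pos: [442.5, -67.1, 81.9]
ee_rot: [-179.6, -0.1, -76.0]
force: [6.5, 2.8, -2.9]
gripper_width: 21.6
time_s: 17.35
ee_pos: [412.4, 32.5, 81.4]
ee_rot: [179.6, -0.2, -75.8]
force: [-4.0, -8.7, 8.5]
gripper_width: 21.4
time_s: 18.35
ee_pos: [514.4, 7.2, 81.5]
ee_rot: [180.0, 0.2, -76.0]
force: [-2.2, 7.6, 4.8]
gripper_width: 21.7
```

```bash
python3 -m pendant '[{"xyz":[0.0155,0.002,0],"roll":0,"jaw":1},{"xyz":[0.03,0.008,0],"roll":0,"jaw":1},{"xyz":[0.0424,0.0176,0],"roll":0,"jaw":1},{"xyz":[0.052,0.03,0],"roll":0,"jaw":1},{"xyz":[0.058,0.0445,0],"roll":0,"jaw":1},{"xyz":[0.06,0.06,0],"roll":0,"jaw":1},{"xyz":[0.058,0.0755,0],"roll":0,"jaw":1},{"xyz":[0.052,0.09,0],"roll":0,"jaw":1}]'
python3 -m pendant '[{"xyz":[-0.0095,0.0124,0],"roll":0,"jaw":1},{"xyz":[-0.022,0.022,0],"roll":0,"jaw":1},{"xyz":[-0.0364,0.028,0],"roll":0,"jaw":1},{"xyz":[-0.052,0.03,0],"roll":0,"jaw":1},{"xyz":[-0.0675,0.028,0],"roll":0,"jaw":1},{"xyz":[-0.082,0.022,0],"roll":0,"jaw":1},{"xyz":[-0.0944,0.0124,0],"roll":0,"jaw":1},{"xyz":[-0.1039,0,0],"roll":0,"jaw":1}]'
python3 - <<'E'
from h import *
f=[]
img,W=cloud("top"); np.save("top2.npy",W); cv2.imwrite("top2.png",img)
for i in range(2): f.append(np.r_[env.state()["force"],env.state()["ee_pos"]]); env.grab_frame("top")
print(np.round(f,2))
c=img[100:300,190:310];cv2.imwrite("pics/t2.png",cv2.resize(c,None,fx=3,fy=3,interpolation=cv2.INTER_CUBIC))
for b0 in (240,280,320,360):
    b=np.radians(b0+5*np.arange(1,9));a=np.radians(b0)
    print(b0,[[float(x) for x in np.round([.06*(np.sin(t)-np.sin(a)),.06*(np.cos(a)-np.cos(t))],4)] for t in b])
E
```

```text
time_s: 19.35
ee_pos: [442.6, -67.2, 81.9]
ee_rot: [-179.6, -0.1, -76.0]
force: [6.2, 2.8, -2.5]
gripper_width: 21.7
time_s: 20.35
ee_pos: [412.2, 32.3, 81.4]
ee_rot: [179.6, -0.2, -75.8]
force: [-4.2, -9.3, 8.1]
gripper_width: 21.3
[[ -4.87  -3.4    7.01 413.82  33.77  81.46]
 [ -3.37  -1.81   6.48 413.66  33.59  81.4 ]]
240 [[-0.0024, -0.0046], [-0.0044, -0.0095], [-0.006, -0.0145], [-0.0071, -0.0196], [-0.0078, -0.0248], [-0.008, -0.03], [-0.0078, -0.0352], [-0.0071, -0.0404]]
280 [[0.0011, -0.0051], [0.0027, -0.0101], [0.0047, -0.0149], [0.0071, -0.0196], [0.0099, -0.024], [0.0131, -0.0281], [0.0167, -0.032], [0.0205, -0.0355]]
320 [[0.0042, -0.0032], [0.0086, -0.006], [0.0132, -0.0084], [0.018, -0.0104], [0.023, -0.012], [0.0281, -0.0131], [0.0333, -0.0138], [0.0386, -0.014]]
360 [[0.0052, 0.0002], [0.0104, 0.0009], [0.0155, 0.002], [0.0205, 0.0036], [0.0254, 0.0056], [0.03, 0.008], [0.0344, 0.0109], [0.0386, 0.014]]
```

View pics/t2.png

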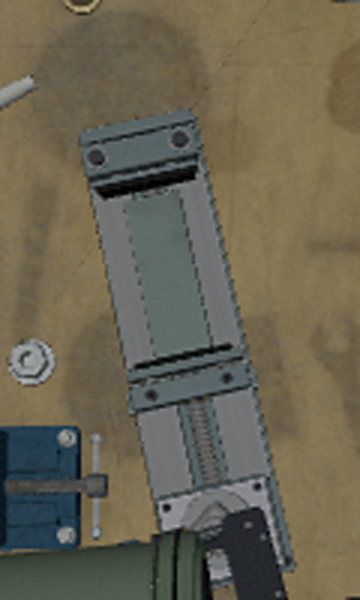

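The view shows the jaw against the stone, which is squared up and a few mm short of the buffer plate. Continuing slowly.

```bash
cat > f.py <<'E'
from h import *
import sys
n=int(sys.argv[1]) if len(sys.argv)>1 else 3
c=np.array([456.1,-8.7])
for i in range(n):
    s=env.state();d=s["ee_pos"][:2]-c;r=np.hypot(*d);th=np.arctan2(d[1],d[0])
    t=np.array([np.sin(th),-np.cos(th)])  # clockwise tangent
    print("beta %.1f r %.1f  Ftan(resisting) %.2f Frad %.2f Fz %.2f"%((14.3-np.degrees(th))%360,r,-s["force"][:2]@t,s["force"][:2]@d/r,s["force"][2]))
    if i<n-1: env.grab_frame("top")
E
python3 -m pendant '[{"xyz":[-0.0024,-0.0046,0],"roll":0,"jaw":1},{"xyz":[-0.0044,-0.0095,0],"roll":0,"jaw":1},{"xyz":[-0.006,-0.0145,0],"roll":0,"jaw":1},{"xyz":[-0.0071,-0.0196,0],"roll":0,"jaw":1},{"xyz":[-0.0078,-0.0248,0],"roll":0,"jaw":1},{"xyz":[-0.008,-0.03,0],"roll":0,"jaw":1},{"xyz":[-0.0078,-0.0352,0],"roll":0,"jaw":1},{"xyz":[-0.0071,-0.0404,0],"roll":0,"jaw":1}]'; python3 f.py 4
python3 - <<'E'
from h import *
W=np.load("top2.npy");s=np.array([456,-8.7]);a=np.radians(12);e=np.array([np.cos(a),np.sin(a)])
d=W[...,:2]-s;X=d@e;Y=d@np.array([-e[1],e[0]])
m=(abs(Y)<15)&(W[...,2]>44)&(X>125)&(X<300);h=np.histogram(X[m],np.arange(125,300,1.5))
print([(round(float(x),1),int(n)) for x,n in zip(h[1],h[0]) if n<5 or x>260][:60])
E
```

```text
time_s: 21.5
ee_pos: [446.4, 50.6, 81.2]
ee_rot: [179.3, 0.1, -76.0]
force: [-11.5, 2.8, 14.9]
gripper_width: 21.4
beta 275.1 r 60.1  Ftan(resisting) 10.86 Frad 4.58 Fz 14.89
beta 276.2 r 60.1  Ftan(resisting) 9.84 Frad 3.56 Fz 12.72
beta 276.1 r 60.1  Ftan(resisting) 9.34 Frad 3.18 Fz 12.05
beta 276.1 r 60.1  Ftan(resisting) 10.17 Frad 2.80 Fz 13.07
[(227.0, 4), (234.5, 4), (245.0, 4), (261.5, 7), (263.0, 8), (264.5, 8), (266.0, 3), (267.5, 0), (269.0, 0), (270.5, 0), (272.0, 0), (273.5, 0), (275.0, 0), (276.5, 6), (278.0, 13), (279.5, 4), (281.0, 7), (282.5, 11), (284.0, 9), (285.5, 7), (287.0, 3), (288.5, 1), (290.0, 7), (291.5, 15), (293.0, 5), (294.5, 11), (296.0, 6), (297.5, 8)]
```

```bash
python3 -m pendant '[{"xyz":[0.0011,-0.0051,-0.001],"roll":0,"jaw":1},{"xyz":[0.0027,-0.0101,-0.002],"roll":0,"jaw":1},{"xyz":[0.0047,-0.0149,-0.002],"roll":0,"jaw":1},{"xyz":[0.0071,-0.0196,-0.002],"roll":0,"jaw":1},{"xyz":[0.0099,-0.024,-0.002],"roll":0,"jaw":1},{"xyz":[0.0131,-0.0281,-0.002],"roll":0,"jaw":1},{"xyz":[0.0167,-0.032,-0.002],"roll":0,"jaw":1},{"xyz":[0.0167,-0.032,-0.002],"roll":0,"jaw":1}]'; python3 f.py 3
```

```text
time_s: 22.65
ee_pos: [485.4, 43.7, 82.0]
ee_rot: [179.8, 0.2, -76.1]
force: [-1.4, 7.0, -3.2]
gripper_width: 21.6
beta 313.5 r 60.0  Ftan(resisting) 4.68 Frad 5.45 Fz -3.19
beta 313.5 r 60.0  Ftan(resisting) 3.92 Frad 5.52 Fz -4.11
beta 313.5 r 60.0  Ftan(resisting) 4.83 Frad 5.55 Fz -3.45
```

```bash
python3 - <<'E'
import numpy as np
def T(b0,bs):
    a=np.radians(b0);return [[float(x) for x in np.round([.06*(np.sin(t)-np.sin(a)),.06*(np.cos(a)-np.cos(t))],4)] for t in np.radians(bs)]
print(T(315,[320,325,330,335,340,345]))
for b in range(345,415,5): print(b,T(b,[b+2.5,b+5]))
E
python3 -m pendant '[{"xyz":[0.0039,-0.0035,0],"roll":0,"jaw":1},{"xyz":[0.0081,-0.0067,0],"roll":0,"jaw":1},{"xyz":[0.0124,-0.0095,0],"roll":0,"jaw":1},{"xyz":[0.0171,-0.012,0],"roll":0,"jaw":1},{"xyz":[0.0219,-0.014,0],"roll":0,"jaw":1},{"xyz":[0.0269,-0.0155,0],"roll":0,"jaw":1},{"xyz":[0.0269,-0.0155,0],"roll":0,"jaw":1},{"xyz":[0.0269,-0.0155,0],"roll":0,"jaw":1}]'; python3 f.py 3
```

```text
[[0.0039, -0.0035], [0.008, -0.0067], [0.0124, -0.0095], [0.0171, -0.012], [0.0219, -0.014], [0.0269, -0.0155]]
345 [[0.0025, -0.0006], [0.0051, -0.0011]]
350 [[0.0026, -0.0004], [0.0052, -0.0007]]
355 [[0.0026, -0.0002], [0.0052, -0.0002]]
360 [[0.0026, 0.0001], [0.0052, 0.0002]]
365 [[0.0026, 0.0003], [0.0052, 0.0007]]
370 [[0.0026, 0.0005], [0.0051, 0.0011]]
375 [[0.0025, 0.0007], [0.005, 0.0016]]
380 [[0.0024, 0.0009], [0.0048, 0.002]]
385 [[0.0023, 0.0012], [0.0046, 0.0024]]
390 [[0.0022, 0.0014], [0.0044, 0.0028]]
395 [[0.0021, 0.0015], [0.0042, 0.0032]]
400 [[0.002, 0.0017], [0.0039, 0.0035]]
405 [[0.0018, 0.0019], [0.0035, 0.0039]]
410 [[0.0016, 0.002], [0.0032, 0.0042]]
time_s: 23.75
ee_pos: [508.2, 21.1, 82.2]
ee_rot: [179.9, 0.2, -76.0]
force: [0.8, 5.3, -5.0]
gripper_width: 21.3
beta 344.5 r 60.1  Ftan(resisting) 4.19 Frad 3.30 Fz -4.96
beta 344.5 r 60.1  Ftan(resisting) 3.96 Frad 3.63 Fz -4.53
beta 344.5 r 60.1  Ftan(resisting) 4.52 Frad 3.36 Fz -5.42
```

Still only the drag. Now in 5° steps, with a reading after each.

```bash
python3 -m pendant '[{"xyz":[0.0025,-0.0006,0],"roll":0,"jaw":1},{"xyz":[0.0051,-0.0011,0],"roll":0,"jaw":1},{"xyz":[0.0077,-0.0015,0],"roll":0,"jaw":1},{"xyz":[0.0103,-0.0018,0],"roll":0,"jaw":1},{"xyz":[0.0103,-0.0018,0],"roll":0,"jaw":1},{"xyz":[0.0103,-0.0018,0],"roll":0,"jaw":1},{"xyz":[0.0103,-0.0018,0],"roll":0,"jaw":1},{"xyz":[0.0103,-0.0018,0],"roll":0,"jaw":1}]'; python3 f.py 3
```

```text
time_s: 24.85
ee_pos: [512.6, 11.7, 82.2]
ee_rot: [180.0, 0.2, -76.0]
force: [1.4, 6.3, -5.1]
gripper_width: 21.5
beta 354.4 r 60.1  Ftan(resisting) 5.45 Frad 3.42 Fz -5.11
beta 354.4 r 60.1  Ftan(resisting) 4.97 Frad 4.08 Fz -5.33
beta 354.5 r 60.1  Ftan(resisting) 5.88 Frad 3.85 Fz -5.01
```

```bash
python3 -m pendant '[{"xyz":[0.0026,-0.0002,0],"roll":0,"jaw":1},{"xyz":[0.0052,-0.0002,0],"roll":0,"jaw":1},{"xyz":[0.0052,-0.0002,0],"roll":0,"jaw":1},{"xyz":[0.0052,-0.0002,0],"roll":0,"jaw":1},{"xyz":[0.0052,-0.0002,0],"roll":0,"jaw":1},{"xyz":[0.0052,-0.0002,0],"roll":0,"jaw":1},{"xyz":[0.0052,-0.0002,0],"roll":0,"jaw":1},{"xyz":[0.0052,-0.0002,0],"roll":0,"jaw":1}]'; python3 f.py 3
```

```text
time_s: 25.95
ee_pos: [514.2, 6.7, 82.3]
ee_rot: [180.0, 0.2, -76.0]
force: [2.6, 6.1, -5.1]
gripper_width: 21.7
beta 359.5 r 60.1  Ftan(resisting) 5.27 Frad 4.07 Fz -5.10
beta 359.5 r 60.1  Ftan(resisting) 4.47 Frad 3.63 Fz -4.98
beta 359.5 r 60.1  Ftan(resisting) 4.48 Frad 3.53 Fz -5.04
```

```bash
python3 -m pendant '[{"xyz":[0.0026,0.0001,0],"roll":0,"jaw":1},{"xyz":[0.0052,0.0002,0],"roll":0,"jaw":1},{"xyz":[0.0052,0.0002,0],"roll":0,"jaw":1},{"xyz":[0.0052,0.0002,0],"roll":0,"jaw":1},{"xyz":[0.0052,0.0002,0],"roll":0,"jaw":1},{"xyz":[0.0052,0.0002,0],"roll":0,"jaw":1},{"xyz":[0.0052,0.0002,0],"roll":0,"jaw":1},{"xyz":[0.0052,0.0002,0],"roll":0,"jaw":1}]'; python3 f.py 2
python3 - <<'E'
from h import *
img,W=cloud("top");s=np.array([456,-8.7]);a=np.radians(12);e=np.array([np.cos(a),np.sin(a)])
d=W[...,:2]-s;X=d@e;Y=d@np.array([-e[1],e[0]])
m=(abs(Y)<15)&(X>262)&(X<286);o=np.argsort(X[m]);print([(round(float(x),1),int(z)) for x,z in zip(X[m][o],W[...,2][m][o])])
c=img[140:220,200:280];cv2.imwrite("pics/t3.png",cv2.resize(c,None,fx=6,fy=6,interpolation=cv2.INTER_CUBIC))
E
```

```text
time_s: 27.05
ee_pos: [515.3, 1.5, 82.2]
ee_rot: [180.0, 0.1, -76.0]
force: [2.0, 4.5, -5.3]
gripper_width: 21.9
beta 4.5 r 60.1  Ftan(resisting) 4.09 Frad 2.77 Fz -5.28
beta 4.5 r 60.1  Ftan(resisting) 4.95 Frad 2.38 Fz -5.07
[(262.1, 47), (262.3, 51), (262.5, 49), (262.7, 50), (262.8, 49), (263.0, 50), (263.4, 50), (263.5, 50), (264.4, 48), (264.4, 49), (264.5, 48), (264.7, 48), (264.9, 48), (265.0, 49), (265.1, 49), (265.2, 50), (265.2, 53), (265.5, 48), (265.7, 48), (265.8, 51), (265.9, 52), (266.2, 49), (266.6, 47), (266.9, 51), (267.0, 51), (267.0, 49), (267.2, 51), (267.3, 48), (267.4, 50), (268.0, 50), (268.2, 50), (268.5, 48), (268.9, 52), (268.9, 47), (269.0, 53), (269.1, 50), (269.2, 49), (269.2, 52), (269.5, 47), (269.5, 49), (269.8, 49), (270.1, 51), (270.7, 48), (270.7, 49), (270.8, 50), (271.2, 51), (271.6, 48), (271.8, 50), (271.9, 49), (271.9, 48), (272.3, 49), (272.5, 50), (272.6, 49), (272.9, 48), (273.0, 51), (273.1, 49), (273.1, 51), (273.7, 50), (273.9, 47), (274.0, 51), (274.3, 50), (274.3, 49), (274.6, 51), (274.9, 49), (275.0, 51), (275.2, 46), (275.5, 50), (275.5, 48), (277.9, 49), (277.9, 50), (278.0, 51), (278.0, 43), (278.1, 46), (278.3, 43), (278.3, 50), (278.3, 48), (278.4, 41), (278.4, 52), (278.4, 46), (278.5, 44), (278.6, 43), (278.6, 54), (278.7, 45), (278.7, 46), (278.9, 43), (279.0, 49), (279.2, 54), (279.4, 51), (279.6, 48), (279.8, 51), (279.8, 48), (280.0, 52), (280.0, 48), (280.4, 53), (280.6, 48), (280.7, 50), (280.7, 51), (280.9, 52), (281.3, 52), (281.5, 53), (281.8, 51), (281.8, 53), (282.1, 51), (282.2, 48), (282.6, 51), (283.0, 51), (283.3, 49), (283.3, 51), (283.4, 52), (283.7, 51), (283.9, 55), (283.9, 48), (283.9, 52), (284.1, 53), (284.2, 50), (284.3, 52), (284.5, 50), (284.5, 52), (285.1, 53), (285.6, 51), (285.7, 50), (285.9, 55)]
```

View pics/t3.png

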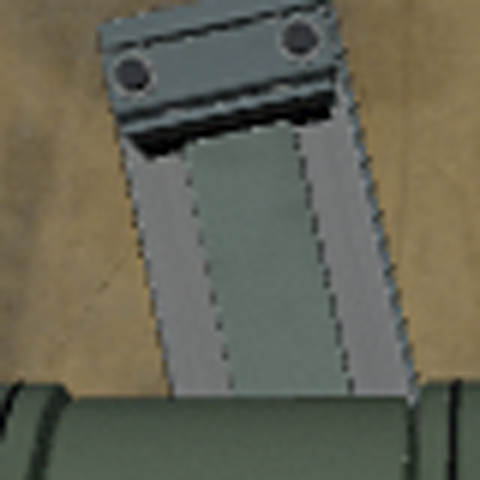

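The stone's end at (245,135) is now about 1–3 mm from the buffer's black face. I'll continue in 5° steps.

```bash
python3 -m pendant '[{"xyz":[0.0026,0.0003,0],"roll":0,"jaw":1},{"xyz":[0.0052,0.0007,0],"roll":0,"jaw":1},{"xyz":[0.0052,0.0007,0],"roll":0,"jaw":1},{"xyz":[0.0052,0.0007,0],"roll":0,"jaw":1},{"xyz":[0.0052,0.0007,0],"roll":0,"jaw":1},{"xyz":[0.0052,0.0007,0],"roll":0,"jaw":1},{"xyz":[0.0052,0.0007,0],"roll":0,"jaw":1},{"xyz":[0.0052,0.0007,0],"roll":0,"jaw":1}]'; python3 f.py 3
```

```text
time_s: 28.15
ee_pos: [516.0, -3.8, 82.3]
ee_rot: [180.0, 0.1, -76.0]
force: [2.0, 4.8, -5.2]
gripper_width: 21.7
beta 9.6 r 60.1  Ftan(resisting) 4.64 Frad 2.36 Fz -5.25
beta 9.6 r 60.1  Ftan(resisting) 5.14 Frad 2.31 Fz -5.24
beta 9.6 r 60.1  Ftan(resisting) 4.28 Frad 1.96 Fz -5.03
```

```bash
python3 -m pendant '[{"xyz":[0.0026,0.0005,0],"roll":0,"jaw":1},{"xyz":[0.0051,0.0011,0],"roll":0,"jaw":1},{"xyz":[0.0051,0.0011,0],"roll":0,"jaw":1},{"xyz":[0.0051,0.0011,0],"roll":0,"jaw":1},{"xyz":[0.0051,0.0011,0],"roll":0,"jaw":1},{"xyz":[0.0051,0.0011,0],"roll":0,"jaw":1},{"xyz":[0.0051,0.0011,0],"roll":0,"jaw":1},{"xyz":[0.0051,0.0011,0],"roll":0,"jaw":1}]'; python3 f.py 3
```

```text
time_s: 29.25
ee_pos: [516.2, -9.0, 82.3]
ee_rot: [180.0, 0.1, -76.0]
force: [1.5, 5.7, -5.6]
gripper_width: 21.6
beta 14.6 r 60.1  Ftan(resisting) 5.70 Frad 1.50 Fz -5.64
beta 14.6 r 60.1  Ftan(resisting) 5.33 Frad 2.13 Fz -6.57
beta 14.6 r 60.1  Ftan(resisting) 5.39 Frad 1.73 Fz -5.74
```

```bash
python3 -m pendant '[{"xyz":[0.0025,0.0007,0],"roll":0,"jaw":1},{"xyz":[0.005,0.0016,0],"roll":0,"jaw":1},{"xyz":[0.005,0.0016,0],"roll":0,"jaw":1},{"xyz":[0.005,0.0016,0],"roll":0,"jaw":1},{"xyz":[0.005,0.0016,0],"roll":0,"jaw":1},{"xyz":[0.005,0.0016,0],"roll":0,"jaw":1},{"xyz":[0.005,0.0016,0],"roll":0,"jaw":1},{"xyz":[0.005,0.0016,0],"roll":0,"jaw":1}]'; python3 f.py 3
```

```text
time_s: 30.35
ee_pos: [516.0, -14.3, 82.3]
ee_rot: [-180.0, 0.1, -76.0]
force: [2.5, 4.5, -4.6]
gripper_width: 21.4
beta 19.7 r 60.1  Ftan(resisting) 4.68 Frad 2.09 Fz -4.56
beta 19.7 r 60.1  Ftan(resisting) 4.33 Frad 2.09 Fz -5.40
beta 19.7 r 60.1  Ftan(resisting) 4.31 Frad 2.32 Fz -6.06
```

```bash
python3 -m pendant '[{"xyz":[0.0024,0.0009,0],"roll":0,"jaw":1},{"xyz":[0.0048,0.002,0],"roll":0,"jaw":1},{"xyz":[0.0048,0.002,0],"roll":0,"jaw":1},{"xyz":[0.0048,0.002,0],"roll":0,"jaw":1},{"xyz":[0.0048,0.002,0],"roll":0,"jaw":1},{"xyz":[0.0048,0.002,0],"roll":0,"jaw":1},{"xyz":[0.0048,0.002,0],"roll":0,"jaw":1},{"xyz":[0.0048,0.002,0],"roll":0,"jaw":1}]'; python3 f.py 3
```

```text
time_s: 31.45
ee_pos: [515.2, -19.5, 82.3]
ee_rot: [-180.0, 0.1, -76.0]
force: [2.7, 4.7, -5.7]
gripper_width: 21.6
beta 24.7 r 60.1  Ftan(resisting) 5.08 Frad 1.83 Fz -5.68
beta 24.7 r 60.1  Ftan(resisting) 4.98 Frad 1.64 Fz -5.89
beta 24.7 r 60.1  Ftan(resisting) 5.62 Frad 1.10 Fz -6.05
```

```bash
python3 -m pendant '[{"xyz":[0.0023,0.0012,0],"roll":0,"jaw":1},{"xyz":[0.0046,0.0024,0],"roll":0,"jaw":1},{"xyz":[0.0046,0.0024,0],"roll":0,"jaw":1},{"xyz":[0.0046,0.0024,0],"roll":0,"jaw":1},{"xyz":[0.0046,0.0024,0],"roll":0,"jaw":1},{"xyz":[0.0046,0.0024,0],"roll":0,"jaw":1},{"xyz":[0.0046,0.0024,0],"roll":0,"jaw":1},{"xyz":[0.0046,0.0024,0],"roll":0,"jaw":1}]'; python3 f.py 3
```

```text
time_s: 32.55
ee_pos: [514.0, -24.6, 82.3]
ee_rot: [-180.0, 0.1, -76.0]
force: [2.5, 4.8, -5.2]
gripper_width: 21.7
beta 29.7 r 60.1  Ftan(resisting) 5.27 Frad 1.18 Fz -5.19
beta 29.7 r 60.1  Ftan(resisting) 4.17 Frad 1.55 Fz -4.94
beta 29.7 r 60.1  Ftan(resisting) 4.90 Frad 1.56 Fz -6.18
```

```bash
cat > g.py <<'E'
from h import *
r=[]
for i in range(2):
    img,W=cloud("top");s=np.array([456,-8.7]);a=np.radians(12);e=np.array([np.cos(a),np.sin(a)])
    d=W[...,:2]-s;X=d@e;Y=d@np.array([-e[1],e[0]])
    m=(abs(Y)<15)&(X>255)&(X<296); x=np.sort(X[m]);g=np.diff(x);k=np.argsort(-g)[:3];print([(round(float(x[i]),1),round(float(g[i]),2)) for i in k])
E
python3 -m pendant '[{"xyz":[0.0022,0.0014,0],"roll":0,"jaw":1},{"xyz":[0.0044,0.0028,0],"roll":0,"jaw":1},{"xyz":[0.0044,0.0028,0],"roll":0,"jaw":1},{"xyz":[0.0044,0.0028,0],"roll":0,"jaw":1},{"xyz":[0.0044,0.0028,0],"roll":0,"jaw":1},{"xyz":[0.0044,0.0028,0],"roll":0,"jaw":1},{"xyz":[0.0044,0.0028,0],"roll":0,"jaw":1},{"xyz":[0.0044,0.0028,0],"roll":0,"jaw":1}]'; python3 f.py 3; python3 g.py
```

```text
time_s: 33.65
ee_pos: [512.4, -29.6, 82.3]
ee_rot: [-180.0, 0.1, -76.0]
force: [2.7, 4.9, -5.7]
gripper_width: 21.5
beta 34.7 r 60.1  Ftan(resisting) 5.54 Frad 0.82 Fz -5.71
beta 34.7 r 60.1  Ftan(resisting) 5.38 Frad -0.54 Fz -5.85
beta 34.7 r 60.1  Ftan(resisting) 5.06 Frad 1.38 Fz -5.79
[(288.4, 2.21), (262.4, 0.74), (284.4, 0.74)]
[(288.6, 2.03), (287.8, 0.82), (294.6, 0.73)]
```

```bash
python3 -m pendant '[{"xyz":[0.0021,0.0015,0],"roll":0,"jaw":1},{"xyz":[0.0042,0.0032,0],"roll":0,"jaw":1},{"xyz":[0.0042,0.0032,0],"roll":0,"jaw":1},{"xyz":[0.0042,0.0032,0],"roll":0,"jaw":1},{"xyz":[0.0042,0.0032,0],"roll":0,"jaw":1},{"xyz":[0.0042,0.0032,0],"roll":0,"jaw":1},{"xyz":[0.0042,0.0032,0],"roll":0,"jaw":1},{"xyz":[0.0042,0.0032,0],"roll":0,"jaw":1}]'; python3 f.py 4
```

```text
time_s: 34.85
ee_pos: [510.5, -34.2, 82.3]
ee_rot: [-180.0, 0.1, -76.0]
force: [2.8, 4.9, -5.9]
gripper_width: 21.6
beta 39.5 r 60.1  Ftan(resisting) 5.63 Frad 0.43 Fz -5.90
beta 39.5 r 60.1  Ftan(resisting) 5.00 Frad 0.26 Fz -6.36
beta 39.5 r 60.1  Ftan(resisting) 6.59 Frad 1.68 Fz -5.88
beta 39.5 r 60.1  Ftan(resisting) 6.24 Frad 1.05 Fz -5.94
```

```bash
python3 -m pendant '[{"xyz":[0.001,0.0008,0],"roll":0,"jaw":1},{"xyz":[0.002,0.0017,0],"roll":0,"jaw":1},{"xyz":[0.002,0.0017,0],"roll":0,"jaw":1},{"xyz":[0.002,0.0017,0],"roll":0,"jaw":1},{"xyz":[0.002,0.0017,0],"roll":0,"jaw":1},{"xyz":[0.002,0.0017,0],"roll":0,"jaw":1},{"xyz":[0.002,0.0017,0],"roll":0,"jaw":1},{"xyz":[0.002,0.0017,0],"roll":0,"jaw":1}]'; python3 f.py 5
```

```text
time_s: 36.0
ee_pos: [509.5, -36.3, 82.3]
ee_rot: [-179.9, 0.1, -76.0]
force: [3.8, 5.7, -7.0]
gripper_width: 21.7
beta 41.7 r 60.1  Ftan(resisting) 6.82 Frad 0.75 Fz -6.97
beta 41.6 r 60.1  Ftan(resisting) 7.67 Frad 0.41 Fz -5.21
beta 41.7 r 60.1  Ftan(resisting) 7.30 Frad -0.52 Fz -6.05
beta 41.7 r 60.1  Ftan(resisting) 7.04 Frad -0.22 Fz -6.38
beta 41.7 r 60.1  Ftan(resisting) 7.78 Frad -0.03 Fz -5.52
```

```bash
python3 -m pendant '[{"xyz":[0.001,0.0009,0],"roll":0,"jaw":1},{"xyz":[0.0019,0.0018,0],"roll":0,"jaw":1},{"xyz":[0.0019,0.0018,0],"roll":0,"jaw":1},{"xyz":[0.0019,0.0018,0],"roll":0,"jaw":1},{"xyz":[0.0019,0.0018,0],"roll":0,"jaw":1},{"xyz":[0.0019,0.0018,0],"roll":0,"jaw":1},{"xyz":[0.0019,0.0018,0],"roll":0,"jaw":1},{"xyz":[0.0019,0.0018,0],"roll":0,"jaw":1}]'; python3 f.py 5
```

```text
time_s: 37.2
ee_pos: [508.3, -38.4, 82.3]
ee_rot: [-179.9, 0.2, -76.1]
force: [3.6, 6.9, -6.6]
gripper_width: 21.8
beta 43.9 r 60.1  Ftan(resisting) 7.72 Frad -0.30 Fz -6.55
beta 44.0 r 60.1  Ftan(resisting) 6.93 Frad 0.08 Fz -6.81
beta 43.9 r 60.1  Ftan(resisting) 7.78 Frad 0.53 Fz -6.02
beta 43.9 r 60.1  Ftan(resisting) 7.44 Frad 0.28 Fz -6.07
beta 44.0 r 60.1  Ftan(resisting) 7.49 Frad 0.30 Fz -5.56
```

```bash
python3 -m pendant '[{"xyz":[0.0009,0.0009,0],"roll":0,"jaw":1},{"xyz":[0.0018,0.0019,0],"roll":0,"jaw":1},{"xyz":[0.0018,0.0019,0],"roll":0,"jaw":1},{"xyz":[0.0018,0.0019,0],"roll":0,"jaw":1},{"xyz":[0.0018,0.0019,0],"roll":0,"jaw":1},{"xyz":[0.0018,0.0019,0],"roll":0,"jaw":1},{"xyz":[0.0018,0.0019,0],"roll":0,"jaw":1},{"xyz":[0.0018,0.0019,0],"roll":0,"jaw":1}]'; python3 f.py 5
```

```text
time_s: 38.4
ee_pos: [507.1, -40.5, 82.4]
ee_rot: [-179.9, 0.2, -76.1]
force: [4.7, 7.1, -6.3]
gripper_width: 21.5
beta 46.3 r 60.1  Ftan(resisting) 8.50 Frad 0.21 Fz -6.26
beta 46.2 r 60.1  Ftan(resisting) 8.54 Frad -0.96 Fz -6.69
beta 46.3 r 60.1  Ftan(resisting) 9.25 Frad 0.05 Fz -6.92
beta 46.3 r 60.1  Ftan(resisting) 8.19 Frad 0.31 Fz -8.10
beta 46.3 r 60.1  Ftan(resisting) 8.69 Frad -1.90 Fz -6.33
```

Clamp estimate is about 52 N: excess tangential force gives 53 N, knob travel past onset gives 52 N. Releasing the knob and going above the boss.

```bash
python3 -m pendant '[{"xyz":[0,0,0],"roll":0,"jaw":0.55},{"xyz":[0,0,0],"roll":0,"jaw":0.55},{"xyz":[0,0,0],"roll":0,"jaw":0.55},{"xyz":[0,0,-0.015],"roll":0,"jaw":0.55},{"xyz":[0,0,-0.035],"roll":0,"jaw":0.55},{"xyz":[0,0,-0.06],"roll":0,"jaw":0.55},{"xyz":[-0.02,0.02,-0.06],"roll":10,"jaw":0.4},{"xyz":[-0.044,0.0405,-0.06],"roll":20,"jaw":0.3}]'
python3 -m pendant '[{"xyz":[0,0,0],"roll":10,"jaw":0.3},{"xyz":[0,0,0],"roll":20,"jaw":0.3},{"xyz":[0,0,0],"roll":23,"jaw":0.3},{"xyz":[0,0,0],"roll":23,"jaw":0.3},{"xyz":[0,0,0],"roll":23,"jaw":0.3},{"xyz":[0,0,0],"roll":23,"jaw":0.3},{"xyz":[0,0,0],"roll":23,"jaw":0.3},{"xyz":[0,0,0],"roll":23,"jaw":0.3}]'
python3 - <<'E'
from h import *
s=env.state();print(s["ee_pos"],s["ee_rot"],s["qpos"][5])
img,W=cloud("wrist"); cv2.imwrite("w6.png",img)
c=np.array([456.1,-8.7]);D=np.hypot(W[...,0]-c[0],W[...,1]-c[1])
M=(W[...,2]>92)&(W[...,2]<107)&(D<24);P=W[M];print("boss",len(P),np.median(P[:,2]),cv2.minAreaRect(P[:,:2].astype(np.float32)))
M=(W[...,2]>112)&(W[...,2]<126)&(D>40)&(D<80);P=W[M];k=np.array(cv2.minEnclosingCircle(P[:,:2].astype(np.float32))[0]);d=k-c;print("knob",len(P),k,np.median(P[:,2]),np.hypot(*d),np.degrees(np.arctan2(d[1],d[0])))
rel([456.2,-8.6,75])
E
```

```text
time_s: 39.6
ee_pos: [456.5, -8.6, 144.8]
ee_rot: [-179.9, 0.0, -96.3]
force: [0.5, 0.8, -0.1]
gripper_width: 58.2
time_s: 40.6
ee_pos: [456.4, -8.6, 143.4]
ee_rot: [180.0, -0.0, -118.9]
force: [0.5, -0.1, 0.9]
gripper_width: 63.6
[456.37121787  -8.61682524 143.38736682] [ 1.79999060e+02 -6.83073894e-03 -1.18941668e+02] 116.42404236774796
boss 1920 99.9927096475076 ((456.6536865234375, -9.37347412109375), (29.407079696655273, 28.7573299407959), 60.391014099121094)
knob 1177 [507.63424683 -38.57092285] 119.53125585827209 59.56551542583009 -30.097973502420473
rel [ 0.   0.1 68.3] roll None
```

```bash
python3 -m pendant '[{"xyz":[0,0,0.02],"roll":-1.5,"jaw":0.3},{"xyz":[0,0,0.045],"roll":-1.5,"jaw":0.3},{"xyz":[0,0,0.06],"roll":-1.5,"jaw":0.3},{"xyz":[0,0,0.067],"roll":-1.5,"jaw":0.3},{"xyz":[0,0,0.067],"roll":-1.5,"jaw":0.6},{"xyz":[0,0,0.067],"roll":-1.5,"jaw":1},{"xyz":[0,0,0.067],"roll":-1.5,"jaw":1},{"xyz":[0,0,0.067],"roll":-1.5,"jaw":1}]' 35
python3 -m pendant '[{"xyz":[0,0,0],"roll":0,"jaw":1},{"xyz":[0,0,0],"roll":0,"jaw":1},{"xyz":[0,0,-0.003],"roll":0,"jaw":1},{"xyz":[0,0,-0.008],"roll":0,"jaw":1},{"xyz":[0,0,-0.014],"roll":0,"jaw":1},{"xyz":[0,0,-0.022],"roll":0,"jaw":1},{"xyz":[0,0,-0.03],"roll":0,"jaw":1},{"xyz":[0,0,-0.04],"roll":0,"jaw":1}]'
```

```text
time_s: 41.65
ee_pos: [456.4, -9.6, 76.9]
ee_rot: [-179.9, -0.1, -117.4]
force: [-1.4, -5.0, 2.9]
gripper_width: 29.9
time_s: 42.65
ee_pos: [456.0, -8.3, 116.8]
ee_rot: [179.9, 0.0, -117.5]
force: [0.4, 0.4, -4.0]
gripper_width: 29.8
```

```bash
python3 -m pendant '[{"xyz":[0.03,-0.014,-0.02],"roll":-6,"jaw":1},{"xyz":[0.065,-0.031,-0.02],"roll":-13,"jaw":1},{"xyz":[0.1,-0.047,-0.02],"roll":-20,"jaw":1},{"xyz":[0.135,-0.064,-0.02],"roll":-28,"jaw":1},{"xyz":[0.17,-0.081,-0.01],"roll":-36,"jaw":1},{"xyz":[0.196,-0.093,0],"roll":-42.5,"jaw":1},{"xyz":[0.196,-0.093,0.03],"roll":-42.5,"jaw":1},{"xyz":[0.196,-0.093,0.05],"roll":-42.5,"jaw":1}]'
python3 - <<'E'
from h import *
s=env.state();print(s["ee_pos"],s["ee_rot"]);z=s["ee_pos"][2]
img,W=cloud("wrist")
D=np.hypot(W[...,0]-s["ee_pos"][0],W[...,1]-s["ee_pos"][1])
M=(W[...,2]>z+35)&(W[...,2]<z+50)&(D>45)&(D<75);P=W[M];print("knob top above TCP",np.median(P[:,2])-z,P.mean(0))
m=(D<110)&(W[...,2]<z-20);print("below max z",np.nanmax(W[...,2][m]))
rel([448,-225,9],-75)
E
```

```text
time_s: 43.65
ee_pos: [448.0, -225.5, 65.8]
ee_rot: [180.0, 0.1, -75.0]
force: [-0.6, -0.1, -4.2]
gripper_width: 29.7
[ 448.02312659 -225.50237873   65.78489109] [ 1.79961075e+02  5.25602405e-02 -7.50096460e+01]
knob top above TCP 42.33963337184974 [ 506.89213624 -209.53380751  107.71176805]
below max z 13.398770284466593
rel [ 1.  -1.4 54.6] roll 0.0
```

```bash
python3 -m pendant '[{"xyz":[0,0,0.02],"roll":0,"jaw":1},{"xyz":[0,0,0.038],"roll":0,"jaw":1},{"xyz":[0,0,0.046],"roll":0,"jaw":1},{"xyz":[0,0,0.05],"roll":0,"jaw":1},{"xyz":[0,0,0.052],"roll":0,"jaw":1},{"xyz":[0,0,0.0535],"roll":0,"jaw":1},{"xyz":[0,0,0.0535],"roll":0,"jaw":1},{"xyz":[0,0,0.0535],"roll":0,"jaw":1}]'
```

```text
time_s: 44.7
ee_pos: [448.7, -225.5, 13.1]
ee_rot: [-180.0, -0.0, -75.0]
force: [0.1, -0.4, -4.4]
gripper_width: 29.7
```

```bash
python3 -m pendant '[{"xyz":[0,0,0.001],"roll":0,"jaw":1},{"xyz":[0,0,0.002],"roll":0,"jaw":1},{"xyz":[0,0,0.002],"roll":0,"jaw":1},{"xyz":[0,0,0.002],"roll":0,"jaw":0.3},{"xyz":[0,0,0.002],"roll":0,"jaw":0.3},{"xyz":[0,0,0.002],"roll":0,"jaw":0.3},{"xyz":[0,0,-0.02],"roll":0,"jaw":0.3},{"xyz":[0,0,-0.05],"roll":0,"jaw":0.3}]'
python3 -m pendant '[{"xyz":[0,0,-0.05],"roll":0,"jaw":0.3},{"xyz":[0,0,-0.09],"roll":0,"jaw":0.3},{"xyz":[0,0,-0.12],"roll":0,"jaw":0.3},{"xyz":[0.04,0,-0.12],"roll":0,"jaw":0.3},{"xyz":[0.08,0,-0.12],"roll":0,"jaw":0.3},{"xyz":[0.12,0,-0.12],"roll":0,"jaw":0.3},{"xyz":[0.12,0,-0.12],"roll":0,"jaw":0.3},{"xyz":[0.12,0,-0.12],"roll":0,"jaw":0.3}]'
python3 - <<'E'
from h import *
img,W=cloud("top");cv2.imwrite("pics/end.png",cv2.resize(img[110:320,180:460],None,fx=2.8,fy=2.8,interpolation=cv2.INTER_CUBIC))
D=np.hypot(W[...,0]-448,W[...,1]+225)
M=(W[...,2]>30)&(W[...,2]<45)&(D<22);print("boss",W[M].mean(0),np.median(W[M][:,2]))
M=(W[...,2]>46)&(W[...,2]<66)&(D>40)&(D<80);print("knob",W[M].mean(0),np.median(W[M][:,2]))
s=np.array([456,-8.7]);a=np.radians(12);e=np.array([np.cos(a),np.sin(a)])
d=W[...,:2]-s;X=d@e;Y=d@np.array([-e[1],e[0]])
m=(abs(Y)<15)&(X>130)&(X<296); x=np.sort(X[m]);g=np.diff(x);k=np.argsort(-g)[:4];print([(round(float(x[i]),1),round(float(g[i]),2)) for i in k])
print("stone z",[round(float(np.nanmedian(W[...,2][(abs(Y)<15)&(abs(X-q)<8)])),1) for q in (165,210,260)],env.state()["force"])
E
```

```text
time_s: 45.7
ee_pos: [448.0, -225.1, 62.9]
ee_rot: [179.9, 0.1, -74.9]
force: [-0.5, -0.2, -0.1]
gripper_width: 64.1
time_s: 46.7
ee_pos: [479.3, -340.7, 182.6]
ee_rot: [180.0, 0.1, -75.0]
force: [0.9, 0.4, -1.0]
gripper_width: 64.0
boss [ 447.76615937 -224.33327958   34.17312737] 34.085474517235866
knob [ 505.49544147 -209.00940066   52.54660745] 52.725203015507816
[(130.4, 4.36), (287.7, 3.27), (228.8, 0.95), (235.4, 0.89)]
stone z [50.1, 50.3, 49.9] [ 0.13307552  0.4147258  -0.67302852]
```

View pics/end.png

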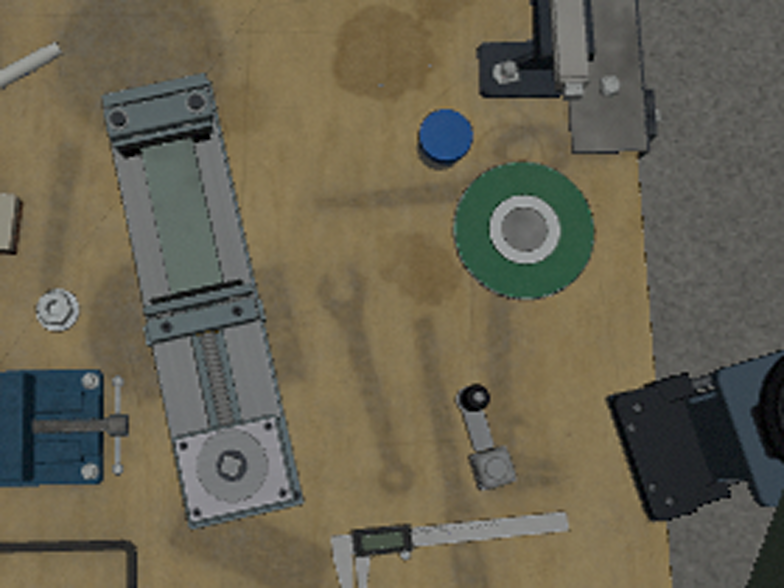

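The final view shows the crank flat on the bench with its boss at (492,467) and knob at (474,397). The stone sits tight between jaw and buffer, and the tub, nut and disc are in place. Handing in.

```bash
python3 -c "
from workcell import env
print(env.job_done())"
```

```text
the job is handed in; nothing more can be done
None
```

The stone is clamped and the crank is off and lying flat on the bench. I handed the job in at about 47 s; no verdict was reported.

- **Fit:** I gripped the crank by its boss and fitted it fully down on the square. The knob top then read 119.6 mm, expected 120.
- **Winding:** I held it by the knob and wound it about 3.1 turns clockwise, the last 60° or so in steps of 5° or less.
- **Clamping force:** The estimate is about 52 N. The tangential force rose from about 4.9 N (drag alone) to 8.6 N, which gives 53 N; knob travel past first contact gives 52 N. I had no direct reading, and I did not re-measure it after lifting the crank off.
- **Crank:** I lifted it off by the boss. It lies flat at about (448, -224), about 215 mm from the shaft, with its knob about 206 mm away.
- **Last checks:** The stone is level (top at 50 mm along its length), with no visible gap at the jaw or the stop buffer. The tub, nut and disc look unmoved, and the robot touches nothing.
- **One disagreement:** Late in the third turn the tangential force rose briefly to about 10 N, with about 13 N vertically, although the camera still showed a gap of several mm at the stop. It looked like the grip binding on the knob: raising the hand 2 mm brought the tangential force back to drag level, about 4.5 N.

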